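Pop the orange battery pack and trap it with the other finger

TASK

Press the yellow eject key of the cradle that holds the orange battery pack with one finger, and with the other finger standing in the channel stop the pack as it pops out, so that it comes out 1 to 5 cm and does not shoot off the deck. End the program while still holding it like that: the pack flat on the deck, still, leaning on your finger. Do not lift the pack, leave the blue pack latched with its key up, and leave everything else on the bench where it is.

Things in the scene. Friction and masses are not known exactly. Their poses are not given: they have to be found in the camera images.
- orange_cradle: fixed black battery test cradle holding the orange pack. Origin: at table height, under the middle of the seated pack's front face; x from the open mouth to the back, y left as seen from the mouth. Base x -85 to 95, y -66 to 34 mm. Deck (base top) 20 mm above the table, with a channel along x at y = 0, 47 mm wide, between rails 5 mm wide and high. A grey housing, top 51 mm up, roofs x 28 to 95
- orange_pack: orange battery pack, 60 (x) by 44 (y) by 24 mm (z), about 110 g, brass contacts on top near the front. Origin: centre of its underside; -x is its front, facing the mouth. Seated: origin at cradle x = 30 (within 2 mm), y = 0, z = 20 mm, front face at cradle x = 0; popped out by d mm, origin at x = 30 - d
- orange_key (a joint): travel of the yellow eject key of the orange pack's cradle, m: 0 = up, 0.008 = fully down. It needs about 3 to 8 N, has no return spring and stays where it is pushed. The latch lets the pack go after about 4 to 5 mm of travel
- blue_cradle: the other cradle, alike in every way, that holds the blue pack (leave it alone); same origin and axes as the orange pack's
- blue_pack: blue battery pack, same size and axes as the orange one, latched in the other cradle; leave it
- blue_key (a joint): the same for the yellow key of the blue pack's cradle; leave it up
- orange_mouth (a point): open end of the deck on the channel's centre line, at cradle x = -85, y = 0, z = 20 mm. A spring pusher behind the pack drives it this way (cradle -x) with about 3.5 N, falling to 1.75 N after 70 mm, where the pusher stops. Released and not stopped, the pack shoots off here within a fraction of a second
- orange_latch (a point): top middle of the steel latch tooth at cradle x = -4, y = 0, 4.5 mm above the deck while the key is up (tooth x -7 to -1, y -13 to 13). It blocks the front of the seated pack and sinks with the key, below the deck when the key is down. Side box: at x 35 to 85, y -59 to -33, top 32 mm above the table
- orange_key_top (a point): centre of the top face of that yellow key, a block 36 mm long (cradle x) by 24 mm wide (cradle y) centred at cradle x = -28, y = -45 mm: beside the channel, 28 mm in front of the seated pack's front face and 45 mm to the side of its centre line. Top 35 mm above the table when up, 27 mm when fully down
- spare_pack: loose grey battery pack lying on the table, 60 x 44 x 24 mm; origin: centre of its underside; leave it
- screwdriver: green-handled screwdriver, 170 mm long, lying about between the cradles, its length along its x, blade to +x; leave it
- meter: red multimeter lying flat, 160 x 80 x 41 mm; origin: centre of its underside; leave it
- tool_cup: white ceramic cup, 76 mm across, 95 mm tall; origin: centre of its underside; leave it
- cleaner: amber bottle, 48 mm across, 110 mm tall; origin: centre of its underside; leave it
- parts_tray: blue divided parts tray, 130 x 170 x 30 mm; origin: centre of its underside; leave it
- spool: copper-coloured spool lying flat, 56 mm across, 30 mm tall; origin: centre of its underside; leave it
- carton: closed cardboard carton, 80 x 120 x 60 mm; origin: centre of its underside; leave it
Mind the look-alikes: they are no part of the job. Leave any purple look-alike of the orange_cradle alone.

How it is judged (in metres and radians):
On the way:
1. the orange pack's eject key is being pressed (value of joint orange_key above 0.002 m).
At the end, for the whole second after the job is handed in: The orange pack's key is down (over 4 mm), its pack has come out 8 to 54 mm, lies flat on the deck in its channel, still (under 20 mm/s), and leans on a finger with more than 0.4 N; the blue pack is latched (within 5 mm of home) with its key up (under 3 mm) (value of joint orange_key above 0.004 m and x of orange_pack in the frame of orange_cradle between -0.024 and 0.022 m and contact force between the fingers and orange_pack above 0.4 N and linear speed of orange_pack below 0.02 m/s and angle between orange_pack's own z axis and vertical below 0.08 rad and z of orange_pack in the frame of orange_cradle between 0.016 and 0.024 m and y of orange_pack in the frame of orange_cradle between -0.006 and 0.006 m and x of blue_pack in the frame of blue_cradle above 0.025 m and value of joint blue_key below 0.003 m); the arm keeps its last pose, push and grip.
It fails at once if the orange pack gets away: more than 65 mm out of its seat (x of orange_pack in the frame of orange_cradle below -0.035 m).
It fails at once if the orange pack is lifted off the deck (more than 8 mm) or tipped (z of orange_pack in the frame of orange_cradle above 0.028 m or angle between orange_pack's own z axis and vertical above 0.3 rad).
It fails at once if the blue pack's key is pressed or the blue pack is moved (value of joint blue_key above 0.004 m or distance of blue_pack from where it was at the start of the episode above 0.008 m).
It fails at once if something else on the bench is shifted by more than 25 mm (distance of any of spare_pack, screwdriver, meter, tool_cup, cleaner, parts_tray, spool, carton from where it was at the start of the episode above 0.025 m).
It also fails if it takes over 32 s, if anything falls off the work surface, if the arm or the gripper's body presses on something with over 40 N, if the wrist force passes 120 N, or if a joint passes its speed limit or range.

ROBOT

A 7-joint arm with a two-finger parallel gripper is mounted at the origin on the work surface. World frame = base frame: x ahead of the robot, y to its left, z up, the work surface at z = 0. Lengths are in mm, angles in rad, forces in N, time in s.
With the tool pointing down it reaches from about 350 to 900 mm from the base axis. Payload 7.2 kg.
Tool frame: the origin (TCP) lies on the centre line of the jaws, within the pads' length; the fingertips stand 8 mm ahead of it and the grasp point (between the pads) lies 11 mm behind it; z points along the fingers, x is the direction in which the jaws open and shut, and the axes are right-handed (so a half turn about z gives the same grasp; the last joint's range is limited). The gripper opens to 85 mm and grips with 20 to 120 N. Pads are 22 mm wide; open, the fingers measure 114 mm over their backs; the gripper's body (76 mm by 85 mm) begins 54 mm behind the grasp point. The pads swing forward as they close: fully open they stand 13 mm farther back than shut.
Start: joints at [-0.068, 0.411, -0.013, 1.596, 0.006, 1.134, -0.082], TCP at [625.003, -0.011, 239.297] pointing down, gripper open.
Joint ranges: [-2.95, 2.95], [-0.29, 1.99], [-1.47, 1.44], [0.14, 2.54], [-1.03, 4.17], [0.13, 1.85], [-2.86, 2.86]. Speed limits (rad/s): [2.39, 2.39, 3.01, 3.01, 3.14, 3.14, 3.14].

INTERFACE

Orientations are given as a 3x3 rotation matrix whose columns are the frame's x, y, z axes.
In Python, from rig import arm, vision gives the robot as it stands. The module is installed in compiled form; this text tells all that it offers.
- The arm moves only by the tool move_arm, never from a script. Its argument "moves" is a list of rows, each a list of 4 numbers: the shift along the tool's x, y, z in units of 25 mm (1.0 is 25 mm), then the turn about the tool's z in units of 6 degrees (1.0 is 6 degrees). A call has exactly 10 rows; each row is the pose to reach, as a shift and turn from the pose commanded when the call began, along the tool's axes at that moment; what a row does not reach only later rows make up. A row lasts 1/12 s, in which the tool goes at most 41.7 mm and 7.16 degrees, less where a joint would pass 70% of its speed; a pose out of reach is approached as far as the arm can. A call with a gripper value outside its range is refused whole. "jaw" is the opening in per cent of the stroke, from 0 (shut) to 100 (fully open), set as the call begins (left out, the last holds). The fingers move at their own pace and stop on an object; "force" is the grip in N (left out, the last holds). Time passes only in rows, so rows that repeat a pose let the fingers close, or fill a call up. It gives the time, the measured TCP pose, the force and the opening at its end, in the units of the state.
- arm.get_obs(): the state, without advancing time (a new reading comes with each control period).
- vision.get_image(name): name is "scene" or "side" or "wrist"; returns the picture (384x512x3 uint8, red, green, blue); there is no depth.
- vision.calibration(name): a dict with "camera_matrix" (3x3 intrinsics, pixels), "D" ([k1, k2, p1, p2, k3] as OpenCV has them; the pictures are not rectified), "xyz" and "rotation" of the camera in the world; the wrist camera has in their place "T_tool_cam" (4x4, takes a point from camera to tool coordinates, whose origin is the TCP and whose axes are the tool frame's). Camera axes: x right, y down, z forward; pixel columns grow to the right and rows downward; lengths in mm; the calibration is good to about 2 mm. A picture is of the moment at which its call begins: read the wrist's pose just before it. calibration takes no time and is no camera call.
- arm.finish_job(): hands the job in, once; it reports no verdict.
The state is a dict: "time": time; "joint_positions": joint angles; "joint_velocities": joint speeds; "tau": joint torques, N m; "tcp_pos": TCP position; "tool_rot": TCP orientation; "ft_force": force on the tool from outside, world axes, zero at the start; "ft_torque": the same for the moment, N m; "width": opening from 0.0 (shut) to 1.0 (fully open).
Only numpy, scipy, OpenCV 4.12 (cv2) and the standard library are available. Lean on these libraries where they do the work, as an engineer would, in place of code of your own. Each camera call takes 0.05 s, during which the arm holds its last target. There are 200 camera calls.

## Working session

There is one attempt and no reset: what is moved stays moved. The work goes in short steps, Python scripts to look and compute and a tool call to move; the robot and the scene stay as the last step left them, time stands still between calls to the robot, and variables do not carry over. Pictures are saved under pics/ and viewed, about 8 in all and at most 12, crops included, and the job is handed in when it is done.

Besides the shell and the picture viewer there is one more tool, called after ">>>" by a JSON object that holds its "method" and its "body", one argument or row to a line. move_arm: Moves the arm, as the interface text tells. Its arguments: {"type":"object","properties":{"moves":{"type":"array"},"jaw":{"type":"number"},"force":{"type":"number"}},"required":["moves"]}

```bash
mkdir -p pics
python3 - <<'E'
from rig import arm, vision
import cv2, json
for n in ["scene","side","wrist"]:
    im=vision.get_image(n); cv2.imwrite(f"pics/{n}0.png",im[:,:,::-1])
    c=vision.calibration(n); print(n,{k:(v.round(3).tolist() if hasattr(v,'round') else v) for k,v in c.items()})
o=arm.get_obs(); print(o["time"],o["tcp_pos"],o["tool_rot"],o["width"])
E
```

```text
scene {'camera_matrix': [[364.36, 0.0, 255.733], [0.0, 364.36, 191.474], [0.0, 0.0, 1.0]], 'D': [-0.006, 0.0, 0.0, 0.0, 0.0], 'xyz': [1196.939, 260.554, 943.744], 'rotation': [[-0.367, 0.737, -0.568], [0.93, 0.285, -0.23], [-0.008, -0.613, -0.79]]}
side {'camera_matrix': [[347.845, 0.0, 245.859], [0.0, 347.845, 194.254], [0.0, 0.0, 1.0]], 'D': [-0.022, 0.0, 0.0, 0.0, 0.0], 'xyz': [120.814, -781.517, 568.098], 'rotation': [[0.87, -0.222, 0.441], [-0.493, -0.434, 0.754], [0.024, -0.873, -0.487]]}
wrist {'camera_matrix': [[325.214, 0.0, 256.492], [0.0, 325.214, 191.558], [0.0, 0.0, 1.0]], 'D': [0.024, 0.0, 0.0, 0.0, 0.0], 'T_tool_cam': [[1.0, 0.001, -0.002, 0.326], [-0.001, 0.957, 0.289, -72.458], [0.002, -0.289, 0.957, -134.293], [0.0, 0.0, 0.0, 1.0]]}
0.15 [ 6.24643161e+02 -2.01852971e-02  2.38652494e+02] [[ 9.99999250e-01  6.67460054e-05 -1.22254516e-03]
 [ 6.66433548e-05 -9.99999994e-01 -8.40052437e-05]
 [-1.22255076e-03  8.39237062e-05 -9.99999249e-01]] 0.9994423379363842
```

View pics/scene0.png

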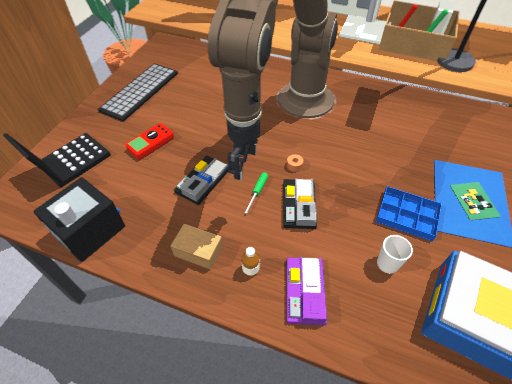

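View pics/wrist0.png

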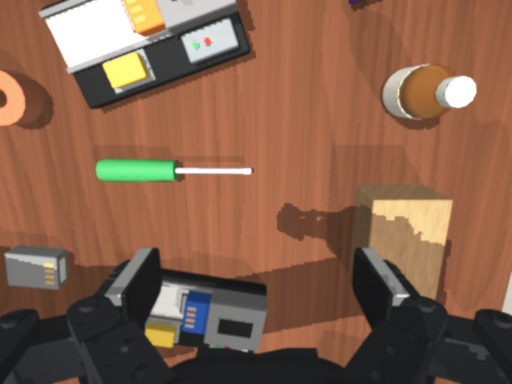

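The wrist view shows the orange pack in the upper-left cradle (pack at about 145,15, yellow key at 125,70). The lower cradle (190,310) holds the blue pack. In the scene view, a purple look-alike sits at (305,290). I'll confirm with a crop and measure the key.

```bash
cat > h.py <<'E'
import numpy as np, cv2
from rig import arm, vision
def cam(n,o=None):
    c=vision.calibration(n); K=np.array(c["camera_matrix"]);D=np.array(c["D"],float)
    if n=="wrist":
        T=np.array(c["T_tool_cam"]);R=np.array(o["tool_rot"]);return K,D,R@T[:3,:3],R@T[:3,3]+o["tcp_pos"]
    return K,D,np.array(c["rotation"]),np.array(c["xyz"])
def ray(C,uv,z):
    K,D,R,p=C; q=cv2.undistortPoints(np.array(uv,float).reshape(-1,1,2),K,D)[:,0]
    d=np.c_[q,np.ones(len(q))]@R.T; return p+d*((z-p[2])/d[:,2])[:,None]
def blobs(im,lo,hi,amin=60):
    m=cv2.inRange(cv2.cvtColor(im,cv2.COLOR_RGB2HSV),np.array(lo),np.array(hi))
    cs,_=cv2.findContours(m,cv2.RETR_EXTERNAL,cv2.CHAIN_APPROX_NONE)
    return [c for c in cs if cv2.contourArea(c)>amin]
E
python3 - <<'E'
from h import *
w=cv2.imread("pics/wrist0.png")[:,:,::-1]; s=cv2.imread("pics/scene0.png")[:,:,::-1]
o=arm.get_obs(); C=cam("wrist",o)
for n,im,CC in(("wrist",w,C),("scene",s,cam("scene"))):
    for c in blobs(im,(22,120,120),(34,255,255),25):
        r=cv2.minAreaRect(c); P=ray(CC,cv2.boxPoints(r),35).round(0)[:,:2]
        print(n,np.round(r[0]),r[1],ray(CC,[r[0]],35).round(1)[0,:2],P.tolist(),cv2.mean(np.ascontiguousarray(im[c[:,0,1].min():c[:,0,1].max(),c[:,0,0].min():c[:,0,0].max()]))[:3])
# black base bottom edge
print(ray(C,[(92,106),(249,52)],20).round(1))
a=cv2.resize(np.ascontiguousarray(w[0:130,20:270]),None,fx=3,fy=3,interpolation=cv2.INTER_CUBIC)
cv2.imwrite("pics/crop1.png",a[:,:,::-1])
E
```

```text
wrist [159. 334.] (30.162559509277344, 21.608259201049805) [ 503.6 -215.1] [[482.0, -228.0], [489.0, -196.0], [525.0, -203.0], [519.0, -235.0]] (173.85694444444445, 146.85416666666669, 67.20416666666667)
wrist [125.  70.] (28.100906372070312, 40.151206970214844) [496.4  93.1] [[474.0, 99.0], [512.0, 111.0], [519.0, 87.0], [480.0, 74.0]] (205.28633540372672, 200.19254658385094, 118.1776397515528)
wrist [144.  14.] (23.876394271850586, 26.4512996673584) [520.4 141.8] [[506.0, 147.0], [529.0, 155.0], [535.0, 137.0], [511.0, 129.0]] (251.53101736972704, 212.49379652605458, 115.03722084367246)
scene [435. 299.] (3.846095323562622, 31.867647171020508) [702.1 550.8] [[747.0, 540.0], [655.0, 553.0], [654.0, 562.0], [747.0, 549.0]] (91.57272727272728, 90.47272727272727, 70.13636363636364)
scene [496. 303.] (47.31513214111328, 35.334049224853516) [654.9 698.2] [[699.0, 631.0], [593.0, 663.0], [610.0, 767.0], [711.0, 730.0]] (253.37799564270156, 243.48965141612203, 144.5157952069717)
scene [294. 274.] (13.0, 9.0) [767.6 195.7] [[754.0, 179.0], [745.0, 201.0], [781.0, 212.0], [790.0, 190.0]] (241.50427350427353, 235.20512820512823, 13.940170940170942)
scene [305. 198.] (12.456822395324707, 5.231865406036377) [512.  147.9] [[527.0, 132.0], [507.0, 127.0], [497.0, 164.0], [517.0, 169.0]] (254.93055555555554, 216.3611111111111, 53.166666666666664)
scene [471. 193.] (12.070197105407715, 9.284767150878906) [303.9 627.1] [[321.0, 606.0], [280.0, 615.0], [287.0, 648.0], [327.0, 639.0]] (194.56666666666666, 209.75, 116.19166666666666)
scene [290. 190.] (11.0, 7.0) [499.6  96.5] [[482.0, 79.0], [474.0, 100.0], [516.0, 113.0], [524.0, 93.0]] (236.66233766233768, 227.1818181818182, 4.870129870129871)
scene [201. 166.] (7.071067810058594, 11.31370735168457) [ 507.3 -217.4] [[521.0, -235.0], [479.0, -226.0], [493.0, -200.0], [535.0, -209.0]] (171.5, 139.36363636363635, 17.909090909090907)
[[452.2  58.9  20. ]
 [616.5 111.6  20. ]]
```

View pics/crop1.png

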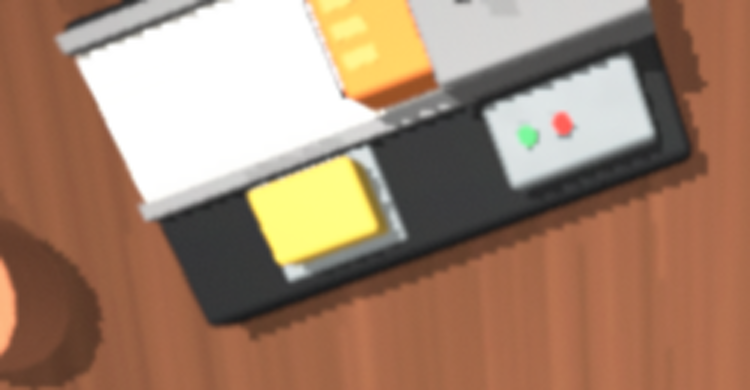

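The crop confirms it. The orange pack is latched and the yellow key is on the right as seen from the mouth. Cradle yaw is about 17.8°, and the key centre is about (497,95). I'll approach above it with the jaw axis across the channel.

>>> {"method": "move_arm", "body": {
  "moves": [
    [-1, -0.9, 0.6, 1.2],
    [-2, -1.8, 1.2, 2.4],
    [-3, -2.7, 1.8, 3.6],
    [-4, -3.6, 2.4, 4.8],
    [-5.4, -4.6, 3.2, 6],
    [-5.4, -4.6, 3.2, 7.2],
    [-5.4, -4.6, 3.2, 8.4],
    [-5.4, -4.6, 3.2, 9.6],
    [-5.4, -4.6, 3.2, 10.8],
    [-5.4, -4.6, 3.2, 12]
  ],
  "jaw": 37,
  "force": 40
}}

```text
time: 0.98
tcp_pos: [489.8, 115.1, 159.1]
tool_rot: [[0.31, -0.951, -0.0], [-0.951, -0.31, -0.0], [0.0, 0.0, -1.0]]
ft_force: [0.5, 0.5, 0.0]
width: 0.369
```

Run:
```python
from h import *
o=arm.get_obs(); im=vision.get_image("wrist"); C=cam("wrist",o)
x=o["tool_rot"][:,0]; print(o["time"],o["tcp_pos"].round(1),np.degrees(np.arctan2(x[1],x[0])).round(2),o["width"],o["ft_force"])
for c in blobs(im,(22,120,120),(34,255,255),60):
    r=cv2.minAreaRect(c); print(r,ray(C,[r[0]],35).round(1),ray(C,cv2.boxPoints(r),35).round(0)[:,:2].tolist())
cv2.imwrite("pics/w2.png",im[:,:,::-1])
```

```text
0.9833 [489.8 115.1 159.1] -71.95 0.3689820557881011 [0.49867728 0.47644655 0.00098793]
((282.0, 186.0), (44.0, 28.0), 90.0) [[496.4  93.9  35. ]] [[510.0, 111.0], [517.0, 89.0], [482.0, 76.0], [475.0, 99.0]]
((240.5, 146.5), (15.0, 7.0), 90.0) [[517.1 136.2  35. ]] [[522.0, 141.0], [524.0, 135.0], [512.0, 132.0], [510.0, 137.0]]
((230.0, 146.5), (15.0, 8.0), 90.0) [[514.5 144.2  35. ]] [[519.0, 149.0], [521.0, 143.0], [510.0, 139.0], [508.0, 145.0]]
((211.0, 139.0), (32.0, 24.0), 90.0) [[515.5 160.1  35. ]] [[525.0, 172.0], [530.0, 155.0], [506.0, 148.0], [500.0, 166.0]]
```

View pics/w2.png

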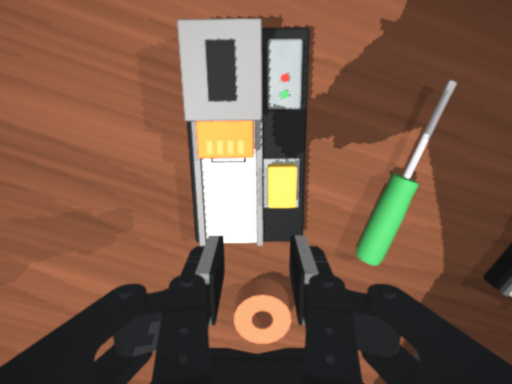

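The tool is well aligned: the key is at (282,186), the channel at about x=230, and the jaws straddle the right x positions. The key measures (496.4,93.9). I'll descend to just above it.

>>> {"method": "move_arm", "body": {
  "moves": [
    [0, 0.05, 1, 0],
    [0, 0.05, 2, 0],
    [0, 0.05, 3, 0],
    [0, 0.05, 3.5, 0],
    [0, 0.05, 4.0, 0],
    [0, 0.05, 4.0, 0],
    [0, 0.05, 4.0, 0],
    [0, 0.05, 4.0, 0],
    [0, 0.05, 4.0, 0],
    [0, 0.05, 4.0, 0]
  ]
}}

```text
time: 1.87
tcp_pos: [489.4, 114.8, 60.2]
tool_rot: [[0.316, -0.949, 0.002], [-0.949, -0.316, 0.001], [-0.0, -0.002, -1.0]]
ft_force: [-0.6, 0.5, -0.6]
width: 0.371
```

Run:
```python
from h import *
o=arm.get_obs(); print(o["time"],o["tcp_pos"].round(1),o["ft_force"].round(2))
W=vision.get_image("wrist"); S=vision.get_image("side")
K,D,R,p=cam("side"); uv=cv2.projectPoints(o["tcp_pos"].reshape(1,3),cv2.Rodrigues(R.T)[0],-R.T@p,K,D)[0].ravel(); print(uv)
u,v=uv.astype(int); S=S[max(v-45,0):v+45,max(u-60,0):u+60]
a=np.hstack([cv2.resize(W,(400,300)),cv2.resize(np.ascontiguousarray(S),(400,300),interpolation=cv2.INTER_CUBIC)])
cv2.imwrite("pics/w3.png",a[:,:,::-1])
```

```text
1.8667 [489.4 114.8  60.2] [-0.58  0.49 -0.6 ]
[202.97586497 185.57503151]
```

View pics/w3.png

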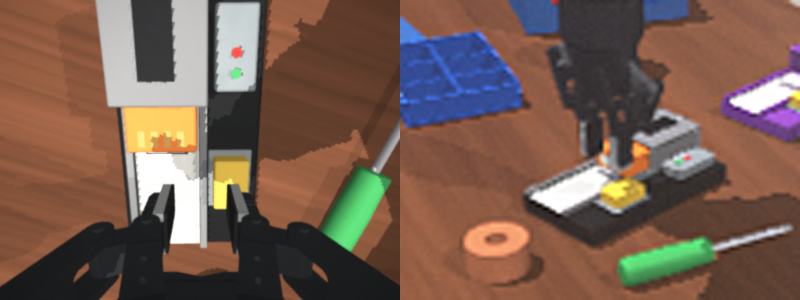

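Both fingers are placed as intended: one over the yellow key, the other in the channel ahead of the pack. Next I'll go down slowly to find contact.

>>> {"method": "move_arm", "body": {
  "moves": [
    [0, 0, 0.2, 0],
    [0, 0, 0.4, 0],
    [0, 0, 0.5, 0],
    [0, 0, 0.6, 0],
    [0, 0, 0.65, 0],
    [0, 0, 0.7, 0],
    [0, 0, 0.75, 0],
    [0, 0, 0.8, 0],
    [0, 0, 0.8, 0],
    [0, 0, 0.8, 0]
  ]
}}

```text
time: 2.8
tcp_pos: [489.0, 114.7, 39.2]
tool_rot: [[0.315, -0.949, 0.0], [-0.949, -0.315, 0.0], [0.0, -0.0, -1.0]]
ft_force: [-0.9, 0.2, -0.2]
width: 0.37
```

>>> {"method": "move_arm", "body": {
  "moves": [
    [0, 0, 0.04, 0],
    [0, 0, 0.08, 0],
    [0, 0, 0.12, 0],
    [0, 0, 0.16, 0],
    [0, 0, 0.2, 0],
    [0, 0, 0.2, 0],
    [0, 0, 0.2, 0],
    [0, 0, 0.2, 0],
    [0, 0, 0.2, 0],
    [0, 0, 0.2, 0]
  ]
}}

```text
time: 3.63
tcp_pos: [488.9, 114.6, 34.4]
tool_rot: [[0.316, -0.949, 0.0], [-0.949, -0.316, 0.0], [-0.0, -0.0, -1.0]]
ft_force: [-2.8, -1.4, 6.1]
width: 0.368
```

Run:
```python
from h import *
W=vision.get_image("wrist"); S=vision.get_image("side")[140:230,143:263]
o=arm.get_obs(); print(o["time"],o["tcp_pos"].round(1),o["ft_force"].round(2))
a=np.hstack([cv2.resize(W,(400,300)),cv2.resize(np.ascontiguousarray(S),(400,300),interpolation=cv2.INTER_CUBIC)])
cv2.imwrite("pics/w4.png",a[:,:,::-1])
```

```text
3.7333 [488.8 114.6  34.4] [-2.26 -0.07  5.71]
```

View pics/w4.png

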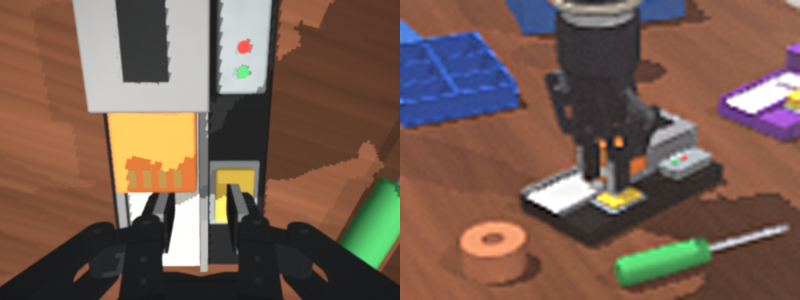

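The pack has popped out about 18 mm and rests against the channel finger at wrist crop (155,192), with a leaning force of about 2 N. I'll press 2 mm further so the key is clearly below 4 mm of travel.

>>> {"method": "move_arm", "body": {
  "moves": [
    [0, 0, 0.02, 0],
    [0, 0, 0.04, 0],
    [0, 0, 0.06, 0],
    [0, 0, 0.08, 0],
    [0, 0, 0.08, 0],
    [0, 0, 0.08, 0],
    [0, 0, 0.08, 0],
    [0, 0, 0.08, 0],
    [0, 0, 0.08, 0],
    [0, 0, 0.08, 0]
  ]
}}

```text
time: 4.57
tcp_pos: [489.0, 114.6, 34.1]
tool_rot: [[0.315, -0.949, 0.001], [-0.949, -0.315, 0.001], [-0.0, -0.001, -1.0]]
ft_force: [-8.9, -2.1, 28.7]
width: 0.371
```

Run:
```python
from h import *
W=vision.get_image("wrist"); S=vision.get_image("scene")
o=arm.get_obs(); print(o["time"],o["tcp_pos"].round(1),o["ft_force"].round(2))
C=cam("wrist",o)
for c in blobs(W,(5,120,100),(21,255,255),400):
    x,y,w,h=cv2.boundingRect(c); print(x,y,w,h)
    if y<260 and x<300:
        q=ray(C,[(x+w*.3,y+h)],44)[0]; a=np.radians(17.9); k=np.array([496.4,93.9]); d=q[:2]-k
        print("front edge cradle x",-28+d@[np.cos(a),np.sin(a)])
a=np.hstack([cv2.resize(W,(400,300)),cv2.resize(np.ascontiguousarray(S[130:250,160:320]),(400,300),interpolation=cv2.INTER_CUBIC)])
cv2.imwrite("pics/w5.png",a[:,:,::-1])
```

```text
4.6667 [489.  114.6  34.1] [-8.94 -1.18 28.6 ]
209 339 96 14
338 157 174 152
137 145 115 103
front edge cradle x -18.102010994833428
350 94 156 72
353 0 159 122
0 0 148 366
front edge cradle x -79.18667415397698
```

View pics/w5.png

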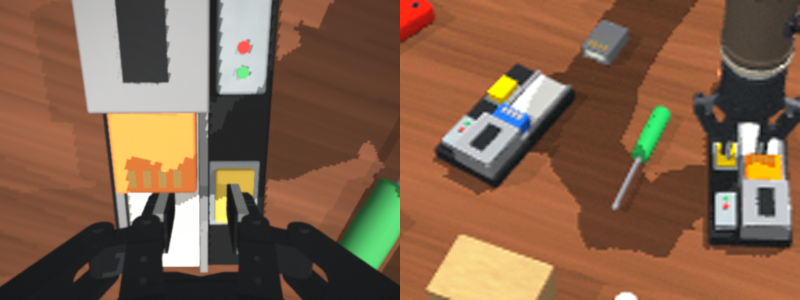

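The key is at its stop: the force rose to 28 N over 0.3 mm. The pack front is at cradle x of about -18. I'll back off the extra 2 mm of push before handing in.

>>> {"method": "move_arm", "body": {
  "moves": [
    [0, 0, -0.02, 0],
    [0, 0, -0.04, 0],
    [0, 0, -0.06, 0],
    [0, 0, -0.07, 0],
    [0, 0, -0.07, 0],
    [0, 0, -0.07, 0],
    [0, 0, -0.07, 0],
    [0, 0, -0.07, 0],
    [0, 0, -0.07, 0],
    [0, 0, -0.07, 0]
  ]
}}

```text
time: 5.5
tcp_pos: [488.9, 114.6, 34.4]
tool_rot: [[0.315, -0.949, 0.0], [-0.949, -0.315, 0.0], [-0.0, -0.0, -1.0]]
ft_force: [-3.2, -1.2, 8.8]
width: 0.372
```

Run:
```python
from h import *
W=vision.get_image("wrist"); o=arm.get_obs(); print(o["time"],o["tcp_pos"].round(1),o["ft_force"].round(2),o["width"])
for c in blobs(W,(5,120,100),(21,255,255),400): print(cv2.boundingRect(c))
f=o["ft_force"]
if abs(f[2])<20 and f[0]<-1: print(arm.finish_job())
```

```text
5.55 [488.8 114.6  34.4] [-2.55 -1.23  8.9 ] 0.37404979517192244
(209, 338, 96, 15)
(337, 156, 175, 152)
(137, 144, 115, 104)
(350, 94, 156, 72)
(353, 0, 157, 122)
(0, 0, 149, 366)
the job is handed in; nothing more can be done
None
```

I pressed the orange cradle's key to its stop with one finger. The pack popped out against the other finger in the channel, and I handed the job in at 5.55 s still holding it. `finish_job` reports no verdict, so these are my own last checks:

- **Pack:** its front face measured at cradle x of about -18 mm, so it is about 18 mm out. It looked flat and in its channel, and its outline in the wrist view moved by only 1 pixel between the last two frames.
- **Leaning force:** about 2.5–3 N sideways at the wrist, toward the mouth. This reading also includes friction on the key, so it is not the finger contact alone.
- **Key:** about 9 N of push at the end. Extra push briefly raised this to 28.7 N for only 0.3 mm of movement, so I took the key to be at its stop and backed off. I did not measure its travel directly.
- **Blue cradle and the rest:** in the scene view the blue pack was seated, its key looked up, and nothing in that part of the bench looked moved.

The only disagreement was that the fingertips sat about 1 mm or more further back than the stated 8 mm ahead of the TCP. I went down in small steps until the force showed contact.

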